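# Take the spent bayonet filter cassette off the air monitor and stack it

## Task

The filter cassette on top of the air monitor is spent: turn it anticlockwise (seen from above) until you feel it come up against its stop, without wrenching it, and lift it off. Then add it to the column of two spent cassettes as the third, lowered onto the top one (not dropped), square and flush with it, and leave the column standing where it is. Leave the tape roll, the bottle, the carton and the pen cup where they stand.

Things in the scene. Friction and masses are not known exactly. Their poses are not given: they have to be found in the camera images.
- cassette: Spent cassette locked on the monitor: closed oblong grey case, pale top patch, black side slots, 110 (x) x 60 (y) x 50 mm (z), about 180 g. Origin: centre of its underside; x along its length, z up. Locked, it can rise only 2.5 mm and shift 1 mm, but turns easily about its own upright axis. Anticlockwise from above, a firm stop comes after 34 to 82 degrees (differs each time, not visible).
- monitor: Air monitor: fixed white box 180 (x) x 160 (y) x 80 mm high, display on its -x side. Origin: centre of its underside. The cassette rests on the centre of its flat top, over a T-shaped spigot 18 mm high, hidden in a 22 mm deep keyhole in the cassette's underside. Only within about 3 degrees of the stop does it lift straight off; clockwise locks it further. Over about 3 N m at the stop does harm.
- spent_upper: The upper of the two spent cassettes that already stand on each other on the bench: same outside form, 110 (x) x 60 (y) x 50 mm (z), flat on top. Origin: centre of its underside, 50 mm above the bench; x along its length. Loose, about 220 g.
- spent_lower: The lower cassette of that column, same form and size, standing loose on the bench. Origin: centre of its underside.
- tape_roll: Bystander: clear tape roll lying flat, 100 mm across, 48 mm high, loose. Origin: centre of its underside.
- spray_bottle: Bystander: white bottle, 60 mm across, 160 mm high, loose. Origin: centre of its underside.
- carton: Bystander: closed cardboard carton, 170 x 120 x 75 mm, loose. Origin: centre of its underside.
- pen_cup: Bystander: grey cup, 76 mm across, 100 mm high, loose. Origin: centre of its underside.

How it is judged (in metres and radians):
On the way:
1. the cassette is off the spigot, lifted clear of the monitor (z of cassette in the frame of monitor above 0.115 m), for 0.1 s.
At the end, for the whole second after the job is handed in: Cassette upright, still, on the top spent one: centre within 10 mm, length within 7 degrees (either way round), seated within 3 mm. The two below upright, equally square to each other, within 20 mm of their start; tape roll, bottle, carton, pen cup within 30 mm of theirs (horizontal distance between cassette and spent_upper below 0.01 m and z of cassette in the frame of spent_upper between 0.047 and 0.053 m and angle between the x axis of cassette and the x axis of spent_upper, either way round below 0.12 rad and angle between each of cassette, spent_upper's own z axis and vertical below 0.05 rad and linear speed of cassette below 0.02 m/s and distance of each of spent_upper, spent_lower from where it was at the start of the episode below 0.02 m and horizontal distance between spent_upper and spent_lower below 0.01 m and angle between the x axis of spent_upper and the x axis of spent_lower, either way round below 0.12 rad and distance of each of tape_roll, spray_bottle, carton, pen_cup from where it was at the start of the episode below 0.03 m); the robot touches nothing.
It fails at once if the cassette is wrenched: it presses on the monitor or its spigot with over 200 N (contact force between cassette and monitor above 200 N).
It fails at once if the cassette is dropped onto the column: let go more than 12 mm above the top one (contact force between the fingers and cassette below 0.05 N and horizontal distance between cassette and spent_upper below 0.06 m and z of cassette in the frame of spent_upper above 0.062 m).
It fails at once if the tape roll, bottle, carton or pen cup is pushed more than 30 mm (distance of any of tape_roll, spray_bottle, carton, pen_cup from where it was at the start of the episode above 0.03 m).
It also fails if it takes over 54 s, if anything falls off the work surface, if the arm or the gripper's body presses on something with over 40 N, if the wrist force passes 120 N, or if a joint passes its speed limit or range.

## Robot

A 6-joint arm with a two-finger parallel gripper is mounted at the origin on the work surface. World frame = base frame: x ahead of the robot, y to its left, z up, the work surface at z = 0. Lengths are in mm, angles in rad, forces in N, time in s.
With the tool pointing down it reaches from about 350 to 775 mm from the base axis. Payload 7.3 kg.
Tool frame: the origin (TCP) lies midway between the tips of the shut fingers; the grasp point (between the pads) lies 19 mm behind it; z points along the fingers, y is the line along which they close (so a half turn about z gives the same grasp; the last joint's range is limited). The gripper opens to 92 mm and grips with 3 to 60 N. Pads are 19 mm wide; open, the fingers measure 130 mm over their backs; the gripper's body (75 mm by 190 mm) begins 47 mm behind the grasp point.
Start: joints at [-1.378, 0.342, 1.524, -0, 1.275, -0.146], TCP at [174.51, -495.168, 226.741] pointing down, gripper open.
Joint ranges: [-2.53, 2.53], [-0.77, 2.02], [0.04, 2.7], [-1, 4.14], [0.28, 2.66], [-3.11, 3.11]. Speed limits (rad/s): [2.57, 2.57, 3.14, 3.14, 3.14, 3.14].

## Interface

Orientations are given as [roll, pitch, yaw] about the fixed x, y, z axes, in that order (R = Rz(yaw) Ry(pitch) Rx(roll)).
In Python, from plant import bot gives the robot as it stands.
- The arm moves only by the tool servo_tool, never from a script. Its argument "deltas" is a list of rows, each a list of 2 entries, a list of its own where there are three numbers: the shift along the tool's x, y, z in m, then the turn, a rotation vector about the tool's x, y, z in degrees. A call has 1 to 20 rows; each row shifts and turns the commanded pose from where the row before left it, along the tool's axes as they then stand; what a row does not reach is not made up. A row lasts 1/8 s, in which the tool goes at most 62.5 mm and 10.7 degrees, less where a joint would pass 70% of its speed; a pose out of reach is approached as far as the arm can. A call with a gripper value outside its range is refused whole. "fingers" is the opening, from 0 (shut) to 1 (fully open), set as the call begins (left out, the last holds). The fingers move at their own pace and stop on an object; the grip force is fixed at half the most. Time passes only in rows, so rows that do not move let the fingers close. It gives the time, the measured TCP pose, the force, the opening and the grip force at its end, in the units of the state.
- bot.get_obs(): the state, without advancing time (a new reading comes with each control period).
- bot.capture(name): name is "side" or "top" or "wrist"; returns the picture (400x640x3 uint8, red, green, blue); there is no depth.
- bot.camera_model(name): a dict with "mtx" (3x3 intrinsics, pixels), "xyz" and "rotation" of the camera in the world. Camera axes: x right, y down, z forward; pixel columns grow to the right and rows downward; lengths in mm; the calibration is good to about 2 mm. A picture is of the moment at which its call begins: read the wrist's pose just before it. camera_model takes no time and is no camera call; for the wrist camera it gives the pose at the moment of the call.
- bot.close_job(): hands the job in; it is judged then, once.
The state is a dict: "time": time; "joint_positions": joint angles; "dq": joint speeds; "tau": joint torques, N m; "tool_pos": TCP position; "tcp_rot": TCP orientation; "contact_force": force on the tool from outside, world axes, zero at the start; "moment": the same for the moment, N m; "grip_width": finger opening in mm; "finger_force": force on a finger pad.
Only numpy, scipy, OpenCV 4.12 (cv2) and the standard library are available. Lean on these libraries where they do the work, as an engineer would, in place of code of your own. Each camera call takes 0.05 s, during which the arm holds its last target. There are 200 camera calls.

## Working session

There is one attempt and no reset: what is moved stays moved. The work goes in short steps, Python scripts to look and compute and a tool call to move; the robot and the scene stay as the last step left them, time stands still between calls to the robot, and variables do not carry over. Pictures are saved under pics/ and viewed, at most 10 in all, crops included, and the job is handed in when it is done.

Besides the shell and the picture viewer there is one more tool, called as name(argument=value, ...) on one line, values as JSON. servo_tool: Moves the arm, as the interface text tells. Its arguments: {"type":"object","properties":{"deltas":{"type":"array"},"fingers":{"type":"number"}},"required":["deltas"]}

```bash
mkdir -p pics; python3 - <<'E'
from plant import bot
import cv2
o=bot.get_obs();print(o['time'],o['tool_pos'],o['tcp_rot'],o['grip_width'])
for n in("top","side"):
    im=bot.capture(n);cv2.imwrite(f"pics/{n}0.png",im[:,:,::-1])
    c=bot.camera_model(n);print(n,c)
E
```

```text
0.0 [ 174.42597353 -494.74438115  226.02397826] [-3.14003115e+00 -1.98458217e-04  3.38856558e-01] 91.5786703689356
top {'mtx': array([[382.93778643,   0.        , 316.75987333],
       [  0.        , 382.93778643, 195.86089252],
       [  0.        ,   0.        ,   1.        ]]), 'xyz': array([ 286.96472736,   37.22101706, 1129.93618965]), 'rotation': array([-2.93360328, -0.00612281, -1.54371869])}
side {'mtx': array([[482.58017461,   0.        , 319.77823335],
       [  0.        , 482.58017461, 202.73458987],
       [  0.        ,   0.        ,   1.        ]]), 'xyz': array([ 189.40822556, 1003.34172119, 1131.47643614]), 'rotation': array([-2.36415387, -0.01123722, -2.8256736 ])}
```

View pics/top0.png

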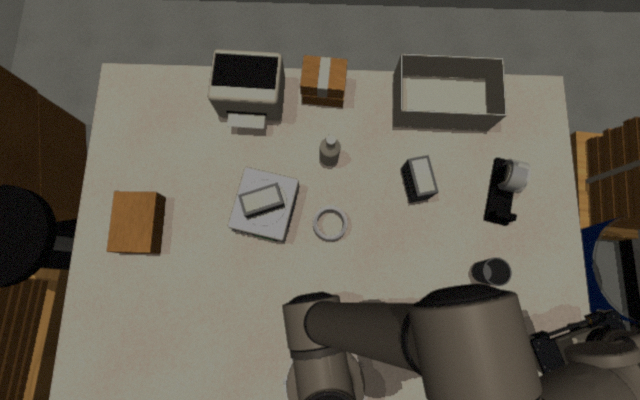

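View pics/side0.png

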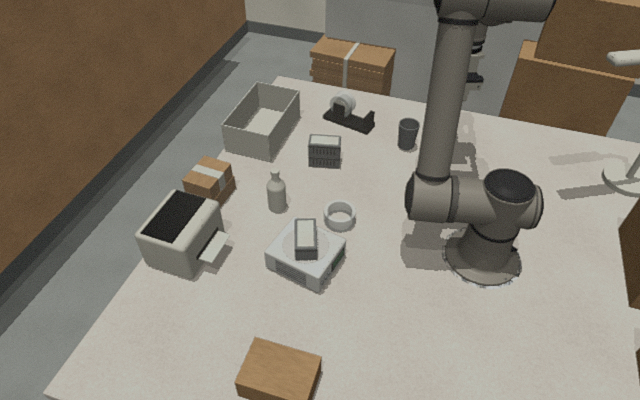

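Top view: the monitor is at about (265,204), the cassette on it at (262,200), the column at (420,178), the tape at (330,224) and the bottle at (330,152). I'll measure the pale patches next.

```bash
cat > h.py <<'E'
import numpy as np,cv2
from scipy.spatial.transform import Rotation as R
def cast(c,uv,z):
    uv=np.atleast_2d(uv).astype(float)
    d=np.c_[uv,np.ones(len(uv))]@np.linalg.inv(c['mtx']).T@R.from_euler('xyz',c['rotation']).as_matrix().T
    p=np.array(c['xyz']);return p+d*((z-p[2])/d[:,2])[:,None]
def proj(c,P):
    q=(np.atleast_2d(P)-c['xyz'])@R.from_euler('xyz',c['rotation']).as_matrix()@c['mtx'].T
    return q[:,:2]/q[:,2:]
def patch(img,c,uv,z,half=30):
    """pale patch: blob around uv brighter than its rim -> centre xy, size, long-axis angle (deg)"""
    g=cv2.cvtColor(img,cv2.COLOR_BGR2GRAY);u,v=uv
    x0,y0=u-half,v-half
    w=cv2.resize(g[y0:y0+2*half,x0:x0+2*half],None,fx=8,fy=8,interpolation=cv2.INTER_CUBIC)
    k=half*8;t,cx=g[v-2:v+3,u-2:u+3].mean(),None
    m=(w>t-22).astype(np.uint8);n,l=cv2.connectedComponents(m)
    cs,_=cv2.findContours((l==l[k,k]).astype(np.uint8),cv2.RETR_EXTERNAL,cv2.CHAIN_APPROX_NONE)
    p=max(cs,key=cv2.contourArea)[:,0,:].astype(float)
    P=cast(c,(p+.5)/8-.5+[x0,y0],z)[:,:2].astype(np.float32)
    r=cv2.minAreaRect(P);b=cv2.boxPoints(r);e=[b[1]-b[0],b[2]-b[1]];e=max(e,key=np.linalg.norm)
    return np.round(r[0],1),np.round(sorted(r[1]),1),round(np.degrees(np.arctan2(e[1],e[0]))%180,1),t
E
python3 - <<'E'
from plant import bot
from h import *
T=cv2.imread('pics/top0.png');S=cv2.imread('pics/side0.png');ct=bot.camera_model('top');cs=bot.camera_model('side')
for nm,z,a,b in(("cas",130,(262,200),(306,233)),("col",100,(424,175),(326,141))):
    print(nm,patch(T,ct,a,z),patch(S,cs,b,z))
for nm,uv,z in(("tape",(330,224),48),("bottle",(331,144),160),("cup",(492,272),50)):print(nm,cast(ct,uv,z)[0])
f=lambda im,u,v:cv2.resize(im[v-35:v+35,u-45:u+45],(400,300),interpolation=cv2.INTER_CUBIC)
cv2.imwrite('pics/crop.png',np.vstack([np.hstack([f(T,262,200),f(T,420,178)]),np.hstack([f(S,306,245),f(S,326,151)])]))
E
```

```text
cas (array([486.6, 186.5]), array([44.1, 93.6]), np.float32(109.9), np.float64(143.96)) (array([487.6, 184.9]), array([43.8, 94.1]), np.float32(110.0), np.float64(186.2))
col (array([ 572.6, -256.9]), array([43.4, 93.2]), np.float32(13.0), np.float64(143.56)) (array([ 573.7, -260.1]), array([43.7, 93.8]), np.float32(13.0), np.float64(186.48))
tape [434.70135928  -3.07612398  48.        ]
bottle [634.05732065   2.70872155 160.        ]
cup [ 312.99259663 -454.96708562   50.        ]
```

View pics/crop.png

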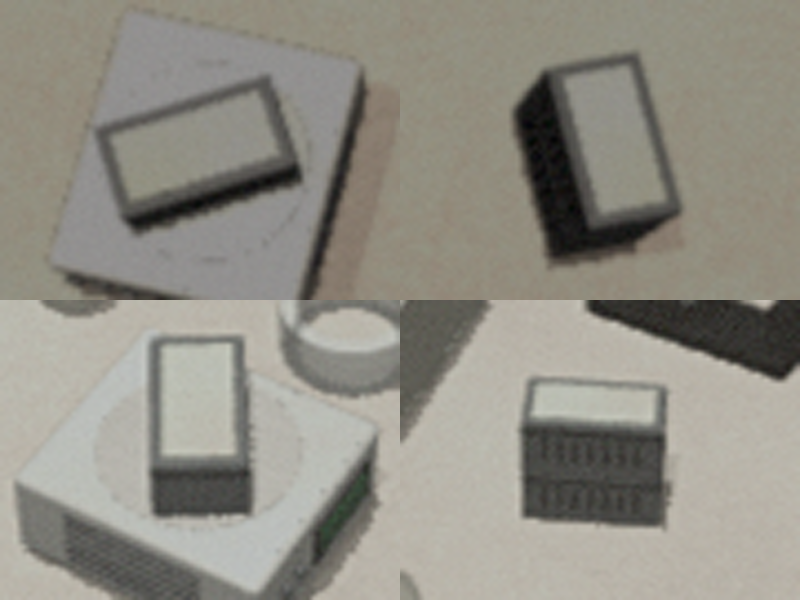

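Both views agree: the cassette is at (487,186) with its length at 110°, and the column is at (573,-258.5) at 13°. Moving over the cassette.

servo_tool(deltas=[[[0.04, 0, 0], [0, 0, 0]], [[0.04, 0, 0], [0, 0, 0]], [[0.04, 0, 0], [0, 0, 0]], [[0.04, 0, 0], [0, 0, 0]], [[0.04, 0, 0], [0, 0, 0]], [[0.0247, -0.0414, 0], [0, 0, 0]], [[0.0247, -0.0414, 0], [0, 0, 0]], [[0.0247, -0.0414, 0], [0, 0, 0]], [[0.0247, -0.0414, 0], [0, 0, 0]], [[0.0247, -0.0414, 0], [0, 0, 0]], [[0.0247, -0.0414, 0], [0, 0, 0]], [[0.0247, -0.0414, 0], [0, 0, 0]], [[0.0247, -0.0414, 0], [0, 0, 0]], [[0.0247, -0.0414, 0], [0, 0, 0]], [[0.0247, -0.0414, 0], [0, 0, 0]], [[0.0247, -0.0414, 0], [0, 0, 0]], [[0.0247, -0.0414, 0], [0, 0, 0]], [[0.0247, -0.0414, 0], [0, 0, 0]]], fingers=1)

```text
time: 2.35
tool_pos: [487.0, 187.2, 226.4]
tcp_rot: [3.141, 0.001, 0.339]
contact_force: [1.2, -0.0, -1.1]
grip_width: 91.7
finger_force: 0.0
```

servo_tool(deltas=[[[0, 0, 0], [0, 0, -10]], [[0, 0, 0], [0, 0, -10]], [[0, 0, 0], [0, 0, -10]], [[0, 0, 0], [0, 0, -10]], [[0, 0, 0], [0, 0, -10]], [[0, 0, 0], [0, 0, -10]], [[0, 0, 0], [0, 0, -10]], [[0, 0, 0], [0, 0, -10]], [[0, 0, 0], [0, 0, -10]], [[0, 0, 0], [0, 0, -0.6]], [[0, 0, 0], [0, 0, 0]], [[0, 0, 0], [0, 0, 0]]])

```text
time: 3.85
tool_pos: [487.1, 185.6, 226.6]
tcp_rot: [-3.141, 0.0, 1.918]
contact_force: [-0.6, -0.2, -0.6]
grip_width: 91.7
finger_force: 0.0
```

```bash
python3 - <<'E'
from plant import bot
from h import *
o=bot.get_obs();print(o)
c=bot.camera_model('wrist');W=bot.capture('wrist')[:,:,::-1].copy();cv2.imwrite('pics/w1.png',W)
print(c,proj(c,[[487,186,130],[487,186,80]]))
E
```

```text
{'time': 3.85, 'joint_positions': array([ 2.17067917e-01,  3.35339901e-01,  1.53433050e+00, -1.03016018e-04,
        1.27209910e+00, -1.30278270e-01]), 'dq': array([-0.00063078, -0.00318596, -0.00133136, -0.00069663,  0.00114381,
       -0.01190983]), 'tau': array([ 3.95577263e-05, -4.26983964e+01, -2.43925631e+01,  7.22937402e-02,
        4.87130403e-02,  2.58411351e-02]), 'tool_pos': array([487.06227301, 185.62192599, 226.61323198]), 'tcp_rot': array([-3.14140452e+00,  7.46408865e-05,  1.91817284e+00]), 'contact_force': array([-0.6342226 , -0.23115152, -0.55696066]), 'moment': array([ 0.03890185, -0.1025512 ,  0.02112349]), 'finger_force': 0.0, 'grip_width': 91.70565901002578}
{'mtx': array([[353.96615211,   0.        , 317.81383142],
       [  0.        , 353.96615211, 203.7146442 ],
       [  0.        ,   0.        ,   1.        ]]), 'xyz': array([462.16729223, 254.01821189, 383.69100639]), 'rotation': array([2.86695100e+00, 1.58033195e-03, 3.47842627e-01])} [[318.56652482 204.91447615]
 [318.540062   189.34271488]]
```

View pics/w1.png

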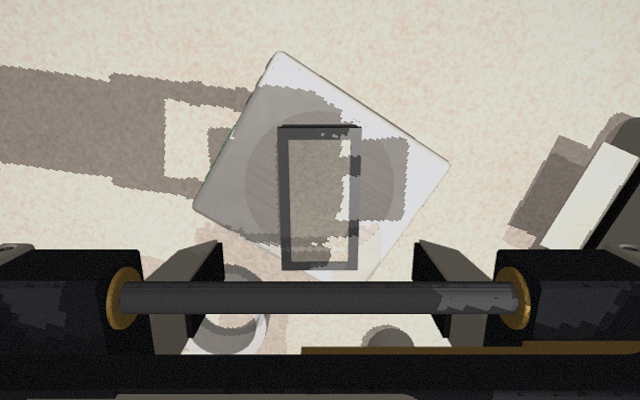

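The wrist view shows the cassette top with corners at about (278,127), (361,127), (282,270) and (357,270). I'll check the centre against these corners.

```bash
python3 - <<'E'
from plant import bot
from h import *
c=bot.camera_model('wrist')
P=cast(c,[[278,127],[361,127],[357,270],[282,270]],130)[:,:2];print(P,P.mean(0),np.linalg.norm(np.diff(P,axis=0),axis=1))
w=cast(c,[[279,52],[449,162],[193,208]],80)[:,:2];print(w,(w[1]+w[2])/2)
E
```

```text
[[440.81913253 229.71748824]
 [495.57218536 249.60281664]
 [533.60095941 146.32050687]
 [478.19289462 126.15605476]] [487.04629298 187.94921663] [ 58.2522367  110.06099749  58.96319846]
[[419.10295037 280.72308012]
 [584.47788928 247.19045631]
 [387.28874313 131.49494604]] [485.88331621 189.34270117]
```

servo_tool(deltas=[[[0, 0, 0.03], [0, 0, 0]], [[0, 0, 0.03], [0, 0, 0]], [[0, 0, 0.03], [0, 0, 0]], [[0, 0, 0.025], [0, 0, 0]], [[0, 0, 0.015], [0, 0, 0]], [[0, 0, 0.0075], [0, 0, 0]], [[0, 0, 0], [0, 0, 0]], [[0, 0, 0], [0, 0, 0]]])

```text
time: 4.9
tool_pos: [487.7, 185.8, 90.0]
tcp_rot: [3.14, 0.0, 1.92]
contact_force: [-0.4, 0.7, -0.0]
grip_width: 91.8
finger_force: 0.0
```

servo_tool(deltas=[[[0.001, 0, 0], [0, 0, 0]], [[0, 0, 0], [0, 0, 0]], [[0, 0, 0], [0, 0, 0]], [[0, 0, 0], [0, 0, 0]], [[0, 0, 0], [0, 0, 0]], [[0, 0, 0], [0, 0, 0]], [[0, 0, 0], [0, 0, 0]], [[0, 0, 0], [0, 0, 0]]], fingers=0)

```text
time: 5.9
tool_pos: [486.9, 186.6, 89.3]
tcp_rot: [3.141, 0.0, 1.92]
contact_force: [-0.1, 0.1, 2.3]
grip_width: 59.9
finger_force: 30.0
```

```bash
cat > s.py <<'E'
from plant import bot
import numpy as np
np.set_printoptions(precision=3,suppress=True)
o=bot.get_obs();print(o['time'],o['tool_pos'],np.degrees(o['tcp_rot']),o['contact_force'],o['moment'],o['grip_width'],o['finger_force'])
E
python3 s.py
```

```text
5.9 [486.926 186.598  89.299] [179.979   0.008 110.013] [-0.096  0.133  2.277] [ 0.008 -0.182  0.042] 59.92218451814832 30.000073313713074
```

servo_tool(deltas=[[[0, 0, 0], [0, 0, -2]], [[0, 0, 0], [0, 0, -4]], [[0, 0, 0], [0, 0, -4]], [[0, 0, 0], [0, 0, -4]], [[0, 0, 0], [0, 0, -4]], [[0, 0, 0], [0, 0, -4]], [[0, 0, 0], [0, 0, -4]], [[0, 0, 0], [0, 0, -3]]])

```text
time: 6.9
tool_pos: [486.9, 186.7, 89.3]
tcp_rot: [3.141, 0.0, 2.429]
contact_force: [0.2, 0.6, 2.1]
grip_width: 60.0
finger_force: 30.0
```

```bash
python3 s.py
```

```text
6.9 [486.912 186.686  89.3  ] [179.976   0.01  139.187] [0.247 0.567 2.131] [ 0.18  -0.135 -0.11 ] 60.002810018447 30.000606179237366
```

servo_tool(deltas=[[[0, 0, 0], [0, 0, -1]], [[0, 0, 0], [0, 0, -1]], [[0, 0, 0], [0, 0, -1]], [[0, 0, 0], [0, 0, -1]], [[0, 0, 0], [0, 0, -1]]])

```text
time: 7.52
tool_pos: [487.0, 186.6, 89.3]
tcp_rot: [3.141, 0.0, 2.515]
contact_force: [1.1, 2.0, 2.7]
grip_width: 59.6
finger_force: 30.0
```

```bash
python3 s.py
```

```text
7.525 [486.967 186.629  89.29 ] [179.979   0.019 144.071] [1.11  1.971 2.745] [ 0.247 -0.277 -0.072] 59.5572192317123 30.001002699136734
```

servo_tool(deltas=[[[0, 0, 0], [0, 0, -1]], [[0, 0, 0], [0, 0, -1]], [[0, 0, 0], [0, 0, -1]], [[0, 0, 0], [0, 0, -1]]])

```text
time: 8.02
tool_pos: [487.0, 186.6, 89.3]
tcp_rot: [3.141, 0.0, 2.584]
contact_force: [1.3, 2.5, 4.1]
grip_width: 59.8
finger_force: 30.0
```

```bash
python3 s.py
```

```text
8.025 [486.968 186.622  89.283] [179.981   0.02  148.072] [1.254 2.493 4.108] [ 0.306 -0.38  -0.147] 59.78434056336447 30.001148879528046
```

servo_tool(deltas=[[[0, 0, 0], [0, 0, -1]], [[0, 0, 0], [0, 0, -1]], [[0, 0, 0], [0, 0, -1]], [[0, 0, 0], [0, 0, -1]]])

```text
time: 8.52
tool_pos: [487.1, 186.7, 89.3]
tcp_rot: [3.141, 0.001, 2.654]
contact_force: [3.4, 2.4, 3.6]
grip_width: 60.1
finger_force: 30.0
```

```bash
python3 s.py
```

```text
8.525 [487.07  186.715  89.308] [179.967   0.03  152.07 ] [3.373 2.382 3.558] [ 0.527 -0.649 -0.168] 60.08516394009671 30.002185106277466
```

servo_tool(deltas=[[[0, 0, 0], [0, 0, -1]], [[0, 0, 0], [0, 0, -1]], [[0, 0, 0], [0, 0, -1]], [[0, 0, 0], [0, 0, -1]]])

```text
time: 9.02
tool_pos: [487.8, 187.4, 89.4]
tcp_rot: [3.139, 0.001, 2.723]
contact_force: [5.5, 6.7, 3.0]
grip_width: 60.0
finger_force: 30.0
```

```bash
python3 s.py
```

```text
9.025 [487.81  187.397  89.369] [179.855   0.085 156.03 ] [5.484 6.683 2.969] [ 1.12  -0.906 -0.597] 60.00975493108305 30.013132095336914
```

servo_tool(deltas=[[[0, 0, 0], [0, 0, -1]], [[0, 0, 0], [0, 0, 0]]])

```text
time: 9.28
tool_pos: [487.8, 187.4, 89.4]
tcp_rot: [3.139, 0.001, 2.738]
contact_force: [5.2, 6.2, 2.5]
grip_width: 59.6
finger_force: 30.1
```

```bash
python3 s.py
```

```text
9.275 [487.836 187.403  89.371] [179.832   0.067 156.878] [5.204 6.23  2.471] [ 1.13  -0.901 -1.265] 59.631146775976624 30.069569796323776
```

The moment is rising about 0.7 N m per degree, so this is the stop. I'll ease off one degree and lift.

servo_tool(deltas=[[[-0.0003, 0.0006, 0], [0, 0, 1]], [[0, 0, -0.002], [0, 0, 0]], [[0, 0, -0.002], [0, 0, 0]], [[0, 0, 0], [0, 0, 0]]])

```text
time: 9.78
tool_pos: [487.3, 187.6, 92.3]
tcp_rot: [3.141, -0.001, 2.723]
contact_force: [4.8, 6.0, -3.1]
grip_width: 59.7
finger_force: 30.0
```

```bash
python3 s.py
```

```text
9.775 [487.271 187.569  92.35 ] [179.962  -0.038 156.026] [ 4.784  5.971 -3.055] [ 1.087 -1.022 -0.176] 59.74585982472362 30.00312902033329
```

servo_tool(deltas=[[[0, 0, -0.002], [0, 0, 0]], [[0, 0, -0.002], [0, 0, 0]], [[0, 0, 0], [0, 0, 0]]])

```text
time: 10.15
tool_pos: [486.2, 186.9, 96.2]
tcp_rot: [-3.14, -0.002, 2.724]
contact_force: [2.1, 4.2, -3.0]
grip_width: 60.2
finger_force: 30.0
```

```bash
python3 s.py
```

```text
10.15 [486.15  186.902  96.229] [-179.903   -0.135  156.053] [ 2.099  4.163 -3.044] [ 0.587 -0.32  -0.045] 60.19622615780003 29.999291449785233
```

Rising freely (about 7 mm, beyond the 2.5 mm lock). Lifting clear.

servo_tool(deltas=[[[0, 0, -0.005], [0, 0, 0]], [[0, 0, -0.005], [0, 0, 0]], [[0, 0, -0.005], [0, 0, 0]], [[0, 0, -0.01], [0, 0, 0]], [[0, 0, -0.02], [0, 0, 0]], [[0, 0, -0.03], [0, 0, 0]], [[0, 0, -0.03], [0, 0, 0]], [[0, 0, -0.03], [0, 0, 0]], [[0, 0, -0.01], [0, 0, 0]], [[0, 0, 0], [0, 0, 0]], [[0, 0, 0], [0, 0, 0]]])

```text
time: 11.52
tool_pos: [486.6, 186.8, 240.9]
tcp_rot: [-3.14, -0.002, 2.723]
contact_force: [0.4, -0.0, -1.2]
grip_width: 59.9
finger_force: 30.0
```

```bash
python3 s.py; python3 - <<'E'
from plant import bot
from h import *
c=bot.camera_model('wrist');o=bot.get_obs();W=bot.capture('wrist')[:,:,::-1].copy();cv2.imwrite('pics/w2.png',W)
print(proj(c,[o['tool_pos']+[0,0,41]]))
T=bot.capture('top')[:,:,::-1].copy();cv2.imwrite('pics/top2.png',T)
E
```

```text
11.525 [486.641 186.808 240.916] [-179.912   -0.106  156.009] [ 0.389 -0.044 -1.151] [ 0.074 -0.119  0.048] 59.93766928255753 29.999388456344604
[[319.01117392 308.39791379]]
```

View pics/w2.png

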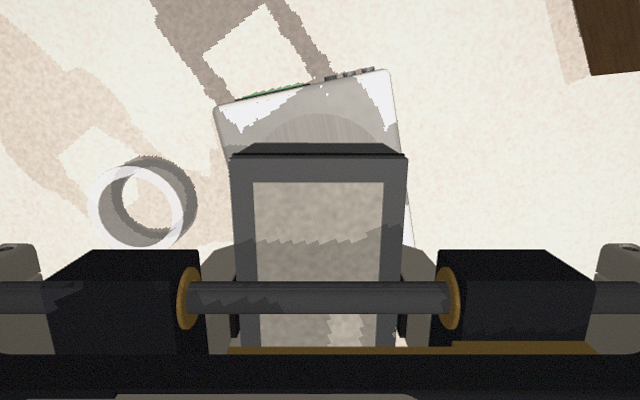

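The cassette is held square: its front top edge is at row 157, columns 230–408. I'll carry it to a spot behind the column (yaw 13°), where the wrist camera can see the column ahead.

servo_tool(deltas=[[[-0.006, -0.02, 0], [0, 0, 0]], [[-0.0127, -0.042, 0], [0, 0, 0]], [[-0.0127, -0.042, 0], [0, 0, 0]], [[-0.0127, -0.042, 0], [0, 0, 0]], [[-0.0127, -0.042, 0], [0, 0, 0]], [[-0.0127, -0.042, 0], [0, 0, 0]], [[-0.0127, -0.042, 0], [0, 0, 0]], [[-0.0127, -0.042, 0], [0, 0, 0]], [[-0.0127, -0.042, 0], [0, 0, 0]], [[-0.0127, -0.042, 0], [0, 0, 0]], [[-0.0127, -0.042, 0], [0, 0, 0]], [[-0.007, -0.022, 0], [0, 0, 0]]])

```text
time: 13.12
tool_pos: [426.7, -293.7, 241.4]
tcp_rot: [3.141, -0.001, 2.721]
contact_force: [-0.2, 0.5, -1.4]
grip_width: 59.6
finger_force: 30.0
```

servo_tool(deltas=[[[0, 0, 0], [0, 0, 5]], [[0, 0, 0], [0, 0, 9]], [[0, 0, 0], [0, 0, 9]], [[0, 0, 0], [0, 0, 9]], [[0, 0, 0], [0, 0, 9]], [[0, 0, 0], [0, 0, 9]], [[0, 0, 0], [0, 0, 9]], [[0, 0, 0], [0, 0, 9]], [[0, 0, 0], [0, 0, 9]], [[0, 0, 0], [0, 0, 9]], [[0, 0, 0], [0, 0, 9]], [[0, 0, 0], [0, 0, 9]], [[0, 0, 0], [0, 0, 9]], [[0, 0, 0], [0, 0, 9]], [[0, 0, 0], [0, 0, 9]], [[0, 0, 0], [0, 0, 9]], [[0, 0, 0], [0, 0, 3]], [[0, 0, 0], [0, 0, 0]], [[0, 0, 0], [0, 0, 0]]])

```text
time: 15.5
tool_pos: [427.4, -291.7, 242.0]
tcp_rot: [-3.141, 0.0, 0.229]
contact_force: [-0.9, -0.1, -1.9]
grip_width: 60.0
finger_force: 30.0
```

```bash
python3 s.py; python3 - <<'E'
from plant import bot
from h import *
c=bot.camera_model('wrist');o=bot.get_obs();W=bot.capture('wrist')[:,:,::-1].copy();cv2.imwrite('pics/w3.png',W)
print(proj(c,[573,-258.5,100]))
a=o['tcp_rot'][2];M=np.array([[np.cos(a),np.sin(a)],[np.sin(a),-np.cos(a)]])
z=o['tool_pos'][2]+40.7
print('in-hand, tool xy',(cast(c,[[230,157],[408,157],[253,183],[384,183]],z)[:,:2]-o['tool_pos'][:2])@M.T)
E
```

```text
15.5 [ 427.417 -291.661  241.989] [-179.972    0.013   13.095] [-0.853 -0.065 -1.945] [ 0.014  0.027 -0.05 ] 59.989215064970175 29.999453723430634
[[318.50278354  -2.03317081]]
in-hand, tool xy [[ 56.13328956 -28.43177715]
 [ 56.17479194  30.21490828]
 [ 47.37402129 -21.28437413]
 [ 47.41070158  22.76614317]]
```

View pics/w3.png

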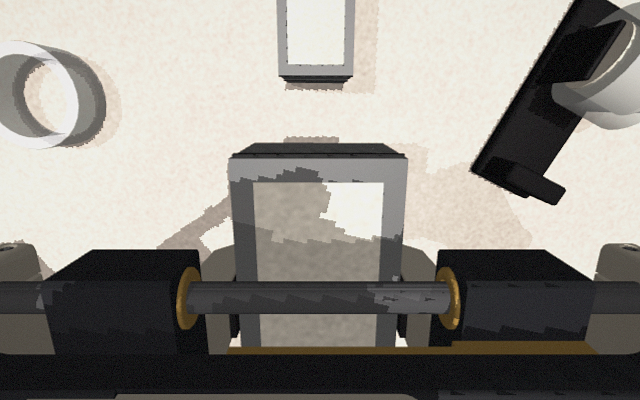

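The column is ahead, with its near top edge at row ~76 from column 278 to 353. I'll relate it to the held cassette in the same camera.

```bash
python3 - <<'E'
from plant import bot
from h import *
c=bot.camera_model('wrist');o=bot.get_obs();W=cv2.imread('pics/w3.png')
a=o['tcp_rot'][2];M=np.array([[np.cos(a),np.sin(a)],[np.sin(a),-np.cos(a)]])
f=lambda uv,z:(cast(c,uv,z)[:,:2]-o['tool_pos'][:2])@M.T
# pale patches (bright) : column rows 5..66 ; rim edges by gradient
g=cv2.cvtColor(W,cv2.COLOR_BGR2GRAY).astype(int)
for r in(5,20,35,50,60):print(r,g[r,270:300].tolist(),g[r,335:365].tolist())
print(g[55:95,300].tolist(),g[55:95,330].tolist())
print(f([[277,76],[353,76],[287,65],[344,65],[287,5],[344,5]],100), 'tool for (573,-258.5):',M@(np.array([573,-258.5])-o['tool_pos'][:2]))
E
```

```text
5 [234, 235, 234, 234, 233, 238, 201, 159, 156, 153, 156, 156, 155, 155, 156, 154, 192, 232, 239, 236, 236, 236, 237, 237, 235, 235, 235, 237, 235, 237] [235, 235, 236, 238, 236, 235, 236, 237, 238, 204, 161, 157, 156, 159, 160, 156, 159, 157, 159, 151, 205, 217, 212, 214, 219, 221, 222, 222, 223, 219]
20 [234, 234, 237, 236, 236, 239, 220, 171, 152, 157, 160, 160, 162, 159, 157, 159, 120, 223, 240, 238, 238, 237, 237, 237, 237, 237, 236, 235, 235, 236] [238, 237, 236, 238, 235, 236, 235, 237, 240, 207, 162, 158, 160, 159, 158, 157, 157, 161, 157, 168, 217, 225, 222, 218, 214, 209, 214, 220, 216, 215]
35 [236, 236, 234, 231, 232, 232, 237, 190, 156, 160, 159, 162, 160, 161, 159, 163, 108, 183, 237, 238, 237, 237, 237, 237, 238, 237, 237, 238, 236, 237] [236, 238, 238, 236, 237, 237, 237, 239, 239, 192, 158, 163, 164, 164, 163, 161, 164, 160, 158, 192, 217, 221, 222, 223, 220, 215, 213, 217, 220, 221]
50 [236, 235, 233, 233, 235, 236, 239, 204, 164, 160, 159, 164, 162, 163, 162, 162, 157, 195, 234, 241, 237, 238, 238, 237, 236, 237, 239, 236, 237, 237] [238, 238, 237, 237, 236, 234, 2
[... 336 characters left out ...]
4, 163, 164, 164, 161, 158, 186, 221, 227, 224, 222, 217, 216, 219, 220, 217, 214, 213]
[237, 239, 237, 238, 237, 237, 238, 241, 246, 163, 87, 151, 167, 165, 161, 166, 163, 164, 166, 173, 102, 39, 42, 50, 64, 36, 44, 57, 118, 121, 121, 122, 152, 159, 153, 233, 237, 236, 237, 236] [236, 235, 237, 237, 238, 235, 234, 237, 239, 187, 161, 166, 163, 166, 164, 164, 165, 168, 167, 173, 101, 34, 39, 50, 60, 36, 37, 41, 118, 132, 131, 132, 134, 126, 120, 214, 227, 223, 235, 237]
[[ 93.85663515 -32.2883347 ]
 [ 93.87788845  28.27013011]
 [102.05869868 -24.12606358]
 [102.0726534   20.93072632]
 [144.57755324 -23.13070241]
 [144.58169205  20.04949974]] tool for (573,-258.5): [149.33268008   0.5794688 ]
```

servo_tool(deltas=[[[0.02, 0, 0], [0, 0, 0]], [[0.035, -0.0005, 0], [0, 0, 0]], [[0.035, -0.0005, 0], [0, 0, 0]], [[0.035, -0.0005, 0], [0, 0, 0]], [[0.024, -0.0002, 0], [0, 0, 0]], [[0, 0, 0.02], [0, 0, 0]], [[0, 0, 0.03], [0, 0, 0]], [[0, 0, 0.03], [0, 0, 0]], [[0, 0, 0.025], [0, 0, 0]], [[0, 0, 0.012], [0, 0, 0]], [[0, 0, 0.006], [0, 0, 0]], [[0, 0, 0.003], [0, 0, 0]], [[0, 0, 0], [0, 0, 0]], [[0, 0, 0], [0, 0, 0]]])

```text
time: 17.3
tool_pos: [572.5, -257.1, 117.0]
tcp_rot: [3.141, -0.001, 0.227]
contact_force: [-0.2, -0.3, -1.6]
grip_width: 60.0
finger_force: 30.0
```

```bash
python3 s.py; python3 - <<'E'
from plant import bot
from h import *
S=bot.capture('side')[:,:,::-1].copy();c=bot.camera_model('side');T=bot.capture('top')[:,:,::-1].copy()
u,v=map(int,proj(c,[572,-257,100])[0]);u2,v2=map(int,proj(bot.camera_model('top'),[572,-257,100])[0])
f=lambda im,u,v:cv2.resize(im[v-35:v+35,u-45:u+45],(400,300),interpolation=cv2.INTER_CUBIC)
cv2.imwrite('pics/s4.png',np.hstack([f(S,u,v),f(T,u2,v2)]))
E
```

```text
17.3 [ 572.484 -257.052  117.01 ] [179.94   -0.056  13.005] [-0.222 -0.253 -1.621] [ 0.023 -0.043  0.011] 60.02973523922235 29.999503791332245
```

View pics/s4.png

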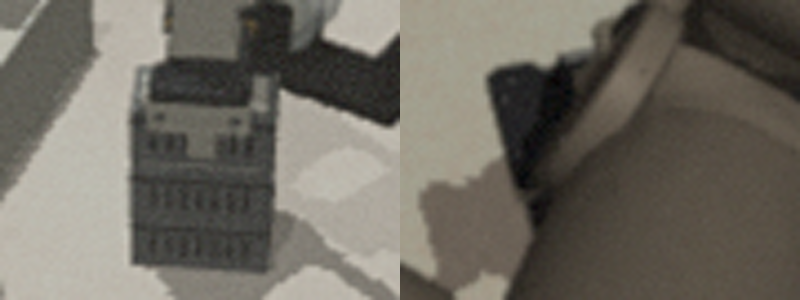

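The side view shows the cassette lined up over the column with a small gap. Lowering gently.

servo_tool(deltas=[[[0, 0, 0.003], [0, 0, 0]], [[0, 0, 0.002], [0, 0, 0]], [[0, 0, 0.001], [0, 0, 0]], [[0, 0, 0.0005], [0, 0, 0]], [[0, 0, 0], [0, 0, 0]]])

```text
time: 18.02
tool_pos: [572.2, -256.8, 109.7]
tcp_rot: [3.141, -0.0, 0.227]
contact_force: [0.2, 0.9, -1.2]
grip_width: 59.8
finger_force: 30.0
```

servo_tool(deltas=[[[0, 0, 0.0005], [0, 0, 0]], [[0, 0, 0.0005], [0, 0, 0]], [[0, 0, 0], [0, 0, 0]]])

```text
time: 18.4
tool_pos: [572.2, -256.9, 109.3]
tcp_rot: [3.141, -0.0, 0.227]
contact_force: [-0.6, 0.4, 4.5]
grip_width: 59.7
finger_force: 30.0
```

Contact at 4.5 N, at the expected height. Releasing and retreating straight up.

servo_tool(deltas=[[[0, 0, 0], [0, 0, 0]], [[0, 0, 0], [0, 0, 0]], [[0, 0, 0], [0, 0, 0]], [[0, 0, 0], [0, 0, 0]], [[0, 0, 0], [0, 0, 0]], [[0, 0, 0], [0, 0, 0]], [[0, 0, 0], [0, 0, 0]], [[0, 0, 0], [0, 0, 0]]], fingers=1)

```text
time: 19.4
tool_pos: [572.2, -256.8, 108.8]
tcp_rot: [3.141, -0.0, 0.227]
contact_force: [-0.9, -0.1, 0.4]
grip_width: 91.7
finger_force: 0.0
```

servo_tool(deltas=[[[0, 0, -0.01], [0, 0, 0]], [[0, 0, -0.02], [0, 0, 0]], [[0, 0, -0.03], [0, 0, 0]], [[0, 0, -0.03], [0, 0, 0]], [[0, 0, -0.03], [0, 0, 0]], [[-0.04, 0, 0], [0, 0, 0]], [[-0.04, 0, 0], [0, 0, 0]], [[-0.04, 0, 0], [0, 0, 0]], [[-0.03, 0, 0], [0, 0, 0]], [[0, 0, 0], [0, 0, 0]], [[0, 0, 0], [0, 0, 0]]])

```text
time: 20.78
tool_pos: [426.7, -290.8, 229.4]
tcp_rot: [3.14, -0.001, 0.227]
contact_force: [-0.0, 0.5, -0.0]
grip_width: 91.9
finger_force: 0.0
```

```bash
python3 s.py; python3 - <<'E'
from plant import bot
from h import *
S=bot.capture('side')[:,:,::-1].copy();W=bot.capture('wrist')[:,:,::-1].copy()
u,v=map(int,proj(bot.camera_model('side'),[572,-257,100])[0])
f=lambda im,u,v:cv2.resize(im[v-35:v+35,u-45:u+45],(400,300),interpolation=cv2.INTER_CUBIC)
cv2.imwrite('pics/s5.png',np.hstack([f(S,u,v),W[0:300,120:520]]))
E
```

```text
20.775 [ 426.667 -290.754  229.418] [179.932  -0.065  12.999] [-0.029  0.535 -0.047] [-0.022  0.009  0.017] 91.86663627799078 0.0
```

View pics/s5.png

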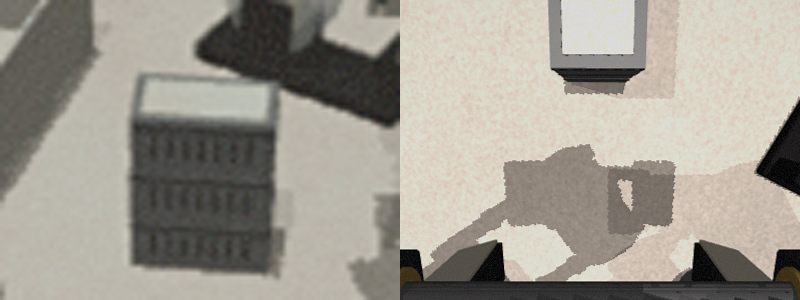

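The three cassettes stand flush and square, with straight edges in both views. Handing in.

```bash
python3 -c "
from plant import bot
print(bot.close_job())"
```

```text
the job is handed in; nothing more can be done
None
```

The cassette was turned about 46° to its stop, lifted off and lowered onto the column as the third, flush and square in the last pictures; I handed the job in at about 21 s, with no verdict returned.

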